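# Tip the gear case out of a packed rack row

## Task

Take the case with the flat pull plate on top out of the packed row in the rack: tip its top well forward (20 degrees or more, towards the open front with the low lip) while its foot is still in the rack, then draw it out over the lip and stand it upright in the low steel tray without dropping it. Leave the two cases with round knobs standing in their places.

Things in the scene. Friction and masses are not known exactly. Their poses are not given: they have to be found in the camera images.
- case: the case to take: loose grey box, 100 (x) x 50 (y) x 120 mm high, 0.4 to 0.75 kg, the only one with a flat upright pull plate mid-top: 46 mm long (x), 12 thick (y), 40 high, so 160 mm overall. Origin: centre of the underside, z up; its -x side (steel latch) faces the rack's open front. It stands in any of three places in a row along y with both knob cases, 51.5 mm apart, gaps about 1.5 mm.
- knob_case_a: bystander case, one of two alike: 100 x 50 x 120 mm, with a round knob (22 mm diameter, 20 mm high) mid-top; leave it standing. Origin and axes as for case. The row stands between fixed end boxes, 90 mm high and 36 mm thick. A tipped case turns about its lower front edge at the rack's lip; only its weight and slight friction hold it.
- knob_case_b: bystander case, the other: 100 x 50 x 120 mm, with a round knob (22 mm diameter, 20 mm high) mid-top; leave it standing. Origin and axes as for case. The row's fixed steel rack, open above: floor 6 mm over the bench, front lip 12 mm over that floor, 4 mm thick, 4 mm ahead of the cases; back wall 60 mm over that floor, 4 mm behind them.
- tray: low open steel tray fixed on the bench, outside 178 x 118 mm, inside 170 (its x) x 110 mm (its y), floor 4 mm thick, walls 4 mm thick, rim 15 mm above the bench, empty. Origin: centre of its underside, on the bench; z up. The case stands lengthwise in it with about 30 mm to spare all round.
Mind the look-alikes: they are no part of the job. There is more than one size of the tray; the job needs the largest. What is shaped like the case but green or pink is not meant.

How it is judged:
By the outcome, as a careful person would: the job done as asked, in the order asked, and still so for the second after the job is handed in, with the robot touching nothing.
It also fails if it takes over 48 s, if anything falls off the work surface, if the arm or the gripper's body presses on something with over 40 N, if the wrist force passes 120 N, or if a joint passes its speed limit or range.

## Robot

A 7-joint arm with a two-finger parallel gripper is mounted at the origin on the work surface. World frame = base frame: x ahead of the robot, y to its left, z up, the work surface at z = 0. Lengths are in m, angles in rad, forces in N, time in s.
With the tool pointing down it reaches from about 0.4 to 0.9 m from the base axis. Payload 5.6 kg.
Tool frame: the origin (TCP) lies midway between the tips of the shut fingers; the grasp point (between the pads) lies 19 mm behind it; z points along the fingers, y is the line along which they close (so a half turn about z gives the same grasp; the last joint's range is limited). The gripper opens to 92 mm and grips with 3 to 60 N. Pads are 20 mm wide; open, the fingers measure 128 mm over their backs; the gripper's body (75 mm by 189 mm) begins 69 mm behind the grasp point.
Start: joints at [1.239, 0.468, -0.012, 1.603, 0.006, 1.071, -0.056], TCP at [0.185, -0.623, 0.215] pointing down, gripper open.
Joint ranges: [-2.53, 2.53], [-0.31, 2.02], [-1.57, 1.55], [0.28, 2.44], [-1.29, 4.43], [0.15, 1.84], [-2.92, 2.92]. Speed limits (rad/s): [2.57, 2.57, 3.14, 3.14, 3.14, 3.14, 3.14].

## Interface

Orientations are given as a 3x3 rotation matrix whose columns are the frame's x, y, z axes.
In Python, from station import env, effector, solver, viewer, workorder, search_frame, tip_of gives the robot as it stands. Calls block until the motion is done:
- env.reach(position, orientation): joint-space move of the TCP to a pose.
- env.movel(position, frame=None, rate=0.15): straight line of the TCP; frame=None keeps the orientation; rate is the mean speed in m/s.
- env.goto_joints(angles): joint-space move.
- effector.release() and effector.grasp(squeeze=None): open the fingers fully, or close them until they stop; squeeze is the grip in N (None keeps the last).
- env.pause(seconds).
- solver.inverse_kinematics(position, orientation): joint angles nearest the present ones, or None.
- env.sense(): the state.
- viewer.read_camera(name): name is "scene" or "top" or "wrist"; returns (picture, depth): 420x560x3 uint8, red, green, blue; 420x560 float32, m along the optical axis (not along the pixel's ray), 0 where there is no reading.
- viewer.camera_info(name): a dict with "intrinsics" (3x3 intrinsics, pixels), "eye" and "rotation" of the camera in the world; the wrist camera has in their place "T_tool_cam" (4x4, takes a point from camera to tool coordinates, whose origin is the TCP and whose axes are the flange's). Camera axes: x right, y up, looking along -z (the intrinsics and any distortion apply to the point x, -y, -z); pixel columns grow to the right and rows downward; lengths in m; the calibration is good to about 2 mm. The wrist camera is an equidistant fisheye: a pixel r from the principal point sees the ray r / f radians off the axis. A picture is of the moment at which its call begins: read the wrist's pose just before it. camera_info takes no time and is no camera call.
A pose or a line that the arm cannot do raises env.PlanningError and nothing moves.
- workorder.finish_job(): hands the job in; it is judged then, once.
Trained networks look in the newest picture that a camera, given by its name, has taken for a name from the list of things; names that differ only in an ending like _2 or _b are one class to them, and where a whole thing is asked for, a point or a joint stands for the part that bears it (a point fixed in the world has none). Each returns a list of dicts, best first, with "score" (0 to 1); they miss things now and then, are a little off and sometimes report something else, mostly with a low value. They report only what shows in the picture. A call takes as long as a camera call. They do not tell look-alikes from the thing itself.
- search_frame(camera, name): "at" ([x, y, z] in m, in world coordinates, good to about 4 mm: the middle of the surface that is visible of it).
- tip_of(camera, name): "at" ([x, y, z] in m, in world coordinates, good to about 4 mm: a listed point, or the origin of a listed thing).
The state is a dict: "t": time; "joint_positions": joint angles; "joint_velocities": joint speeds; "tau": joint torques, N m; "ee_pos": TCP position; "tcp_rot": TCP orientation; "wrist_force": force on the tool from outside, world axes, zero at the start; "moment": the same for the moment, N m; "gripper_width": finger opening in m; "grasp_force": force on a finger pad.
Only numpy, scipy, OpenCV 4.12 (cv2) and the standard library are available. Lean on these libraries where they do the work, as an engineer would, in place of code of your own. Each camera call takes 0.05 s, during which the arm holds its last target. There are 200 camera calls.

## Working session

There is one attempt and no reset: what is moved stays moved. The work goes in short steps, each a Python script; the robot and the scene stay as the last script left them, time stands still between calls to the robot, and variables do not carry over. Pictures are saved under pics/ and viewed, at most 10 in all, crops included, and the job is handed in when it is done.

```bash
ls; mkdir -p pics; python3 - <<'E'
from station import *
import cv2
for c in ("scene","top"):
    p,d=viewer.read_camera(c); cv2.imwrite(f"pics/{c}1.png",p[:,:,::-1])
    import numpy as np; np.save(f"pics/{c}1.npy",d)
    print(c,viewer.camera_info(c))
    for n in ("case","knob_case_a","tray"):
        for f in (search_frame,tip_of):
            print(n,f.__name__,[(np.round(r["at"],3).tolist(),round(r["score"],2)) for r in f(c,n)])
print(env.sense()["t"])
E
```

```text
pics
scene {'intrinsics': array([[468.83270676,   0.        , 283.61856656],
       [  0.        , 468.83270676, 203.48154426],
       [  0.        ,   0.        ,   1.        ]]), 'eye': array([1.56636833, 0.03087863, 0.85598895]), 'rotation': array([[-1.78763644e-02, -6.23979017e-01,  7.81236598e-01],
       [ 9.99744715e-01, -3.56532015e-04,  2.25915329e-02],
       [-1.38181066e-02,  7.81441015e-01,  6.23826098e-01]])}
case call [([0.6, 0.197, 0.128], 0.9), ([0.745, 0.232, 0.091], 0.85), ([0.452, 0.378, 0.083], 0.83)]
case call [([0.562, 0.201, 0.012], 0.88), ([0.434, 0.384, -0.003], 0.8), ([0.726, 0.238, -0.001], 0.56)]
knob_case_a call [([0.606, 0.148, 0.124], 0.64), ([0.605, 0.249, 0.126], 0.56)]
knob_case_a call [([0.564, 0.254, 0.006], 0.95), ([0.568, 0.15, 0.001], 0.63)]
tray call [([0.54, -0.212, 0.003], 0.91), ([0.334, -0.182, 0.006], 0.87)]
tray call [([0.529, -0.211, 0.001], 0.98), ([0.334, -0.182, 0.002], 0.84), ([0.42, -0.39, -0.001], 0.8)]
top {'intrinsics': array([[523.60016408,   0.        , 284.01401559],
       [  0.        , 523.60016408, 209.4327858 ],
       [  0.        ,   0.        ,   1.        ]]), 'eye': array([ 0.39519741, -0.01261594,  1.53723067]), 'rotation': array([[ 0.01787522,  0.99503138, -0.09794397],
       [-0.99983245,  0.01740275, -0.00567615],
       [-0.00394345,  0.09802902,  0.99517574]])}
case call [([0.424, 0.37, 0.119], 0.88), ([0.558, 0.197, 0.128], 0.58), ([0.715, 0.235, 0.124], 0.58)]
case call [([0.564, 0.203, 0.005], 0.97), ([0.725, 0.246, 0.002], 0.96)]
knob_case_a call [([0.559, 0.25, 0.127], 0.87), ([0.562, 0.143, 0.127], 0.78)]
knob_case_a call [([0.568, 0.15, 0.007], 0.93), ([0.563, 0.251, 0.006], 0.9)]
tray call [([0.535, -0.216, 0.005], 0.95), ([0.421, -0.394, 0.004], 0.86), ([0.33, -0.19, 0.008], 0.69)]
tray call [([0.424, -0.393, 0.001], 0.83), ([0.531, -0.211, 0.002], 0.63)]
0.7
```

View pics/scene1.png

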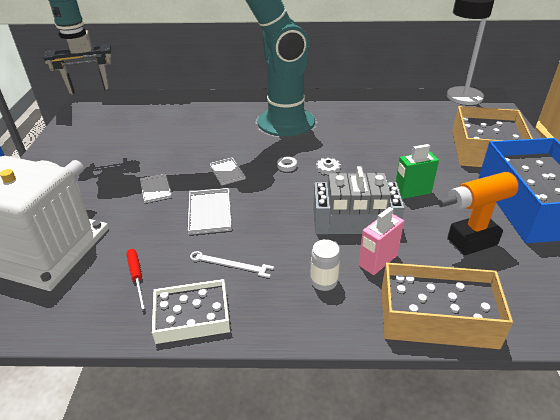

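View pics/top1.png

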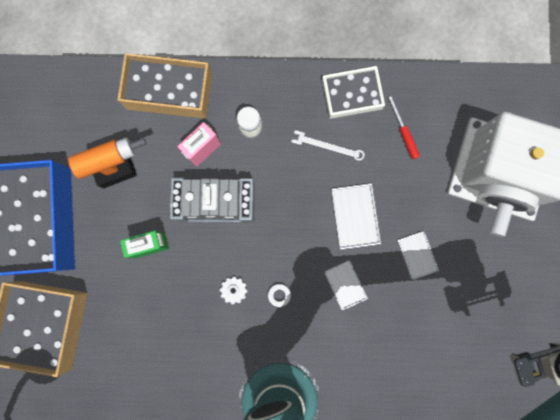

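The scene picture shows the packed row at (360,190), with the green case at (418,172) and the pink one at (382,243). There are three trays: the largest at (210,211), and smaller ones at (155,187) and (227,170). I'll enlarge the row and measure the depth.

```bash
cat > h.py <<'E'
import numpy as np, cv2
from station import *
def cloud(c,d):
    i=viewer.camera_info(c);K=i["intrinsics"];v,u=np.mgrid[:d.shape[0],:d.shape[1]]
    P=np.stack([(u-K[0,2])/K[0,0]*d,-(v-K[1,2])/K[1,1]*d,-d],-1)
    return P@i["rotation"].T+i["eye"]
E
python3 - <<'E'
from h import *
dt=np.load("pics/top1.npy");C=cloud("top",dt)
P=C.reshape(-1,3);P=P[dt.ravel()>0]
def rect(m,t):
    r=cv2.minAreaRect(P[m][:,:2].astype(np.float32)*1000);print(t,m.sum(),np.round(r[0],1),np.round(r[1],1),round(r[2],2))
b=lambda x0,x1,y0,y1,z0,z1:(P[:,0]>x0)&(P[:,0]<x1)&(P[:,1]>y0)&(P[:,1]<y1)&(P[:,2]>z0)&(P[:,2]<z1)
rect(b(.48,.66,.09,.32,.155,.18),"plate")
rect(b(.48,.66,.09,.32,.12,.132),"casetops")
rect(b(.48,.66,.05,.34,.08,.1),"endboxes")
rect(b(.48,.66,.05,.34,.01,.2),"rack all")
rect(b(.48,.66,.13,.17,.139,.155),"knobA");rect(b(.48,.66,.23,.27,.139,.155),"knobB")
rect(b(.42,.64,-.30,-.12,.008,.03),"tray rim")
rect(b(.42,.64,-.30,-.12,.003,.03),"tray")
# profile along x across the row
for y in (.145,.2,.25):
  m=abs(P[:,1]-y)<.006
  print(y,[(round(x,3),round(float(np.median(P[m&(abs(P[:,0]-x)<.003)][:,2])),3)) for x in np.arange(.48,.66,.006) if (m&(abs(P[:,0]-x)<.003)).any()])
a=cv2.imread("pics/scene1.png")[120:260,290:450];a=cv2.resize(a,None,fx=3.5,fy=3.5,interpolation=2)
t=cv2.imread("pics/top1.png")[165:230,160:265];t=cv2.resize(t,(240*2//2*1,int(65*240/105)))
cv2.imwrite("pics/crop.png",np.hstack([a,cv2.copyMakeBorder(t,0,a.shape[0]-t.shape[0],0,0,0)]))
E
```

```text
plate 82 [565.3 197.2] [43.9 11. ] 0.87
casetops 1669 [565.  197.8] [ 99.5 153.4] 1.12
endboxes 1038 [564.2 198.3] [115.7 228.8] 0.26
rack all 3489 [556.3 206.8] [131.4 246.3] 0.31
knobA 52 [564.4 147.1] [19.4 19.2] 5.13
knobB 51 [562.9 249.7] [18.7 19.3] 85.64
tray rim 493 [ 528.9 -214.5] [216.5 170.5] 0.02
tray 1776 [ 529.4 -210.5] [218.7 178.5] 0.02
0.145 [(np.float64(0.48), -0.001), (np.float64(0.486), -0.0), (np.float64(0.492), -0.0), (np.float64(0.498), -0.001), (np.float64(0.504), 0.0), (np.float64(0.51), 0.015), (np.float64(0.516), 0.103), (np.float64(0.522), 0.126), (np.float64(0.528), 0.126), (np.float64(0.534), 0.125), (np.float64(0.54), 0.126), (np.float64(0.546), 0.125), (np.float64(0.552), 0.124), (np.float64(0.558), 0.144), (np.float64(0.564), 0.144), (np.float64(0.57), 0.147), (np.float64(0.576), 0.14), (np.float64(0.582), 0.128), (np.float64(0.588), 0.126), (np.float64(0.594), 0.124), (np.float64(0.6), 0.126), (np.float64(0.606), 0.122), (np.float64(0.612), 0.125), (np.float64(0.636), -0.0), (np.float64(0.642), -0.001), (np.float64(0.648), -0.001), (np.float64(0.654)
[... 957 characters left out ...]
0.002), (np.float64(0.51), 0.046), (np.float64(0.516), 0.115), (np.float64(0.522), 0.125), (np.float64(0.528), 0.126), (np.float64(0.534), 0.125), (np.float64(0.54), 0.125), (np.float64(0.546), 0.126), (np.float64(0.552), 0.127), (np.float64(0.558), 0.148), (np.float64(0.564), 0.145), (np.float64(0.57), 0.145), (np.float64(0.576), 0.126), (np.float64(0.582), 0.126), (np.float64(0.588), 0.126), (np.float64(0.594), 0.125), (np.float64(0.6), 0.126), (np.float64(0.606), 0.126), (np.float64(0.612), 0.126), (np.float64(0.618), 0.11), (np.float64(0.63), 0.0), (np.float64(0.636), -0.001), (np.float64(0.642), -0.001), (np.float64(0.648), -0.002), (np.float64(0.654), 0.002), (np.float64(0.66), 0.002)]
```

View pics/crop.png

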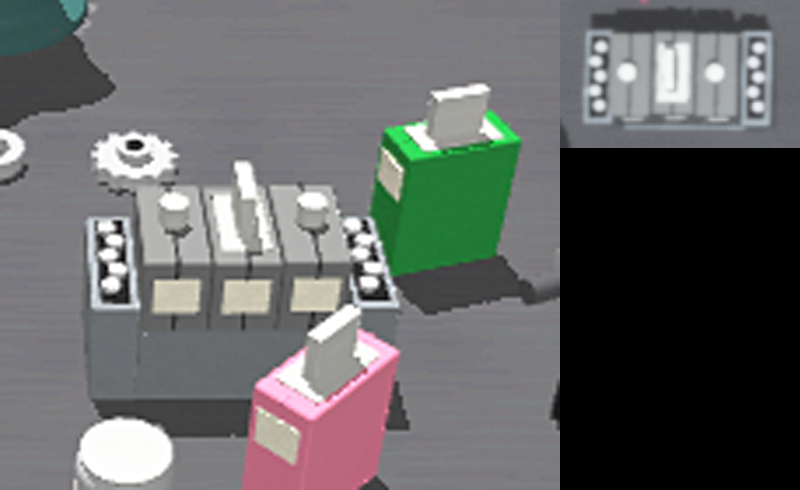

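The confirming crop shows that only the middle case of the row has the flat plate, at crop (243,205). Its neighbours have round knobs, and the green and pink look-alikes stand loose. The high wall faces +x, so the open front faces the robot (-x). Depth agrees: plate top at 0.166, case tops at 0.126 and knobs at 0.146. Next I'll get the tray pose and check the whole path with IK.

```bash
cat >> h.py <<'E'
from scipy.spatial.transform import Rotation as Rt
CX,CY,YAW=0.5645,0.1975,np.radians(0.6)   # case centre, yaw
Z0=0.006; H=0.125                           # rack floor, TCP above underside
FLIP=1
def tool(case_R): return case_R@np.diag([FLIP,-FLIP,-1.])
def pose(foot,yaw,th,h=H):
    """foot: world pos of lower front edge midpoint; th: tip forward."""
    R=Rt.from_euler('ZY',[yaw,-th]).as_matrix()
    return np.array(foot)+R@np.array([.05,0,h]), tool(R)
def foot0(dx=0,dz=0,x=CX,y=CY,yaw=YAW,z=Z0):
    return np.array([x,y,z+dz])+Rt.from_euler('Z',yaw).as_matrix()@np.array([-.05+dx,0,0])
E
python3 - <<'E'
import h; from h import *
p=cv2.imread("pics/top1.png");d=np.load("pics/top1.npy");C=cloud("top",d)
m=((p.min(2)>120)).astype(np.uint8);m=cv2.morphologyEx(m,cv2.MORPH_CLOSE,np.ones((3,3)))
n,l,s,c=cv2.connectedComponentsWithStats(m)
for k in range(1,n):
    if s[k,4]>300:
        P=C[(l==k)&(d>0)]; r=cv2.minAreaRect(P[:,:2].astype(np.float32)*1000)
        print(np.round(c[k]),np.round(r[0],1),np.round(r[1],1),round(r[2],2),np.median(P[:,2]).round(3))
print(env.sense()["tcp_rot"].round(2).tolist())
for f in (1,-1):
    h.FLIP=f
    for a in [(foot0(0,.08),YAW,0),(foot0(),YAW,0),(foot0(.002,.001),YAW,.44),(foot0(-.13,.04),YAW,.44),(foot0(-.13,.12),YAW,0),(foot0(x=.53,y=-.21,z=.004),0,0),(foot0(x=.53,y=-.21,z=.1),0,0)]:
        q=solver.inverse_kinematics(*pose(*a));print(f,None if q is None else np.round(q,2))
E
```

```text
[281.  29.] [1221.7   58.4] [ 742.2 2518. ] 1.0 -0.751
[354.  92.] [ 907.3 -207.1] [143.6 176.7] 11.14 0.028
[181.  99.] [890.1 320.4] [180.3 128.5] 84.55 0.062
[249. 122.] [808.1 104.9] [102.1  73.9] 14.59 0.105
[514. 168.] [ 654.7 -663.2] [317.1 391.9] 72.79 0.218
[196. 141.] [734.1 256. ] [ 91.1 108.6] 44.02 0.12
[327. 146.] [ 739.7 -132.1] [226.6  43.3] 74.41 0.004
[211. 199.] [565.5 210.2] [253.7 127.2] 87.63 0.122
[356. 216.] [ 531.3 -215.6] [185.8 128. ] 8.39 0.004
[417. 254.] [ 422.9 -397.4] [122.2  89.7] 22.11 0.003
[139. 244.] [434.5 385.6] [40.  75.3] 16.94 0.122
[346. 286.] [ 327.4 -186.7] [125.1  88.9] 26.33 0.002
[233. 291.] [308.2 140.2] [79.8 81.7] 9.37 0.015
[278. 295.] [297.7   8.7] [60.6 67.8] 45.99 0.016
[[0.96, 0.28, -0.0], [0.28, -0.96, -0.0], [-0.0, 0.0, -1.0]]
1 [ 0.19  0.52 -0.78  1.7   0.4   1.09 -2.28]
1 [ 0.1   0.58 -0.66  1.77  0.43  0.94 -2.31]
1 [-0.97  0.25  0.45  2.26  0.4   0.3  -2.47]
1 [-0.09  0.01 -0.69  2.39  0.66  0.51 -2.88]
1 [ 0.55  0.42 -1.28  1.92  0.44  1.14 -2.46]
1 [ 0.48  0.45 -0.2   1.86  0.12  0.84 -1.35]
1 [ 0.5   0.34 -0.23  1.78  0.09  1.03 -1.33]
-1 [ 0.37  0.66 -1.1   1.69  0.63  1.19  0.69]
-1 [ 0.4   0.84 -1.18  1.75  0.85  1.16  0.53]
-1 [ 0.21  0.39 -0.89  2.19  1.13  0.6   0.06]
-1 [ 0.16  0.02 -0.93  2.38  0.68  0.51  0.25]
-1 [ 0.29  0.25 -0.89  1.93  0.22  1.06  0.89]
-1 [ 0.84  0.55 -0.68  1.84  0.43  0.91  1.53]
-1 [ 0.89  0.43 -0.73  1.76  0.32  1.08  1.62]
```

```bash
sed -i 's/^FLIP=1/FLIP=-1/' h.py; cat >> h.py <<'E'
def st(t=""):
    s=env.sense();print(t,round(s["t"],2),"p",np.round(s["ee_pos"],4),"F",np.round(s["wrist_force"],1),"M",np.round(s["moment"],2),"w",round(s["gripper_width"],4),"g",round(s["grasp_force"],1),"q",np.round(s["joint_positions"],2));return s
def shot(c,name,box=None,f=1):
    p,d=viewer.read_camera(c)
    if box: p=p[box[1]:box[3],box[0]:box[2]]
    cv2.imwrite(f"pics/{name}.png",cv2.resize(p[:,:,::-1],None,fx=f,fy=f)); return d
E
python3 - <<'E'
from h import *
p,R=pose(foot0(0,.12),YAW,0)
env.reach(p,R);st("above")
p,_=pose(foot0(0,.0205),YAW,0)   # tips ~5 mm over knobs
env.movel(p+[0,0,.03],rate=.25);st("near")
p2,d=None,None
shot("wrist","w1")
E
```

```text
above 3.87 p [0.5649 0.1965 0.2508] F [-0.2 -0.9 -0.2] M [ 0.09 -0.16 -0.02] w 0.0916 g 0.0 q [ 0.35  0.58 -1.05  1.65  0.53  1.23  0.76]
near 4.29 p [0.5645 0.1975 0.1817] F [ 0.2 -0.3  1.1] M [ 0.07 -0.18 -0.01] w 0.092 g 0.0 q [ 0.31  0.65 -1.    1.72  0.6   1.12  0.71]
```

View pics/w1.png

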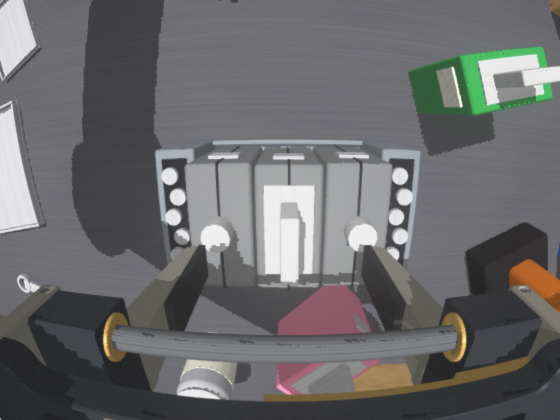

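The wrist picture shows the plate at (289,240), midway between the fingertips at (205,255) and (365,255). The latches and the low lip, at (290,145), are on the robot side. I'll descend over the knobs, close lightly, slide down the plate and then grip hard.

```bash
python3 - <<'E'
from h import *
p,_=pose(foot0(0,.0195),YAW,0)
env.movel(p,rate=.1);st("down")
effector.grasp(4);st("light")
p,_=pose(foot0(0,0),YAW,0)
env.movel(p,rate=.05);st("slid")
effector.grasp(60);env.pause(.2);st("grip")
E
```

```text
down 4.8 p [0.5642 0.1975 0.15  ] F [ 0.1 -0.6  0.2] M [ 0.05 -0.16  0.02] w 0.0918 g 0.0 q [ 0.29  0.68 -0.97  1.75  0.63  1.07  0.68]
light 5.97 p [0.5645 0.1983 0.1507] F [0.9 2.6 0.5] M [ 0.6  -0.21 -0.  ] w 0.0119 g 4.0 q [ 0.29  0.68 -0.97  1.74  0.63  1.06  0.68]
slid 6.52 p [0.565  0.1986 0.1315] F [2.  3.3 2.2] M [ 1.04 -0.4  -0.02] w 0.0124 g 4.0 q [ 0.28  0.7  -0.95  1.76  0.66  1.03  0.67]
grip 6.93 p [0.5647 0.1981 0.1312] F [1.2 4.7 1.8] M [ 1.38 -0.52  0.06] w 0.0116 g 60.0 q [ 0.28  0.7  -0.95  1.76  0.66  1.03  0.67]
```

```bash
sed -i 's/CX,CY,YAW=0.5645,0.1975/CX,CY,YAW=0.5647,0.1985/' h.py; python3 - <<'E'
from h import *
for deg in range(5,28,4):
    th=np.radians(deg)
    p,R=pose(foot0(.003*deg/25,.0005),YAW,th)
    env.movel(p,R,rate=.06); s=st(deg)
    if np.linalg.norm(s["wrist_force"])>45: print("STOP");break
shot("scene","tip",(280,110,460,250),4)
E
```

```text
5 7.27 p [0.5526 0.1974 0.1344] F [-1.   4.6 -5.4] M [1.24 0.71 0.07] w 0.0118 g 60.0 q [ 0.29  0.63 -0.95  1.85  0.7   0.94  0.6 ]
9 7.57 p [0.5451 0.1974 0.137 ] F [-2.2  3.2 -6.5] M [0.95 0.9  0.14] w 0.0116 g 60.0 q [ 0.29  0.58 -0.94  1.92  0.74  0.86  0.54]
13 7.87 p [0.5369 0.1976 0.1391] F [-1.2  1.6 -6.5] M [0.73 0.99 0.2 ] w 0.0114 g 60.0 q [ 0.27  0.53 -0.93  1.98  0.8   0.78  0.47]
17 8.17 p [0.5284 0.1975 0.1406] F [-0.7  0.8 -6.9] M [0.45 1.01 0.12] w 0.0118 g 60.0 q [ 0.25  0.47 -0.91  2.05  0.87  0.71  0.37]
21 8.47 p [0.5199 0.1975 0.1413] F [-0.2 -0.  -6. ] M [ 0.22  1.   -0.01] w 0.0116 g 60.0 q [ 0.21  0.42 -0.87  2.12  0.96  0.63  0.25]
25 8.77 p [0.5111 0.1976 0.1412] F [ 0.6 -0.3 -6.3] M [ 0.04  1.1  -0.05] w 0.0113 g 60.0 q [ 0.15  0.37 -0.82  2.19  1.08  0.57  0.1 ]
```

View pics/tip.png

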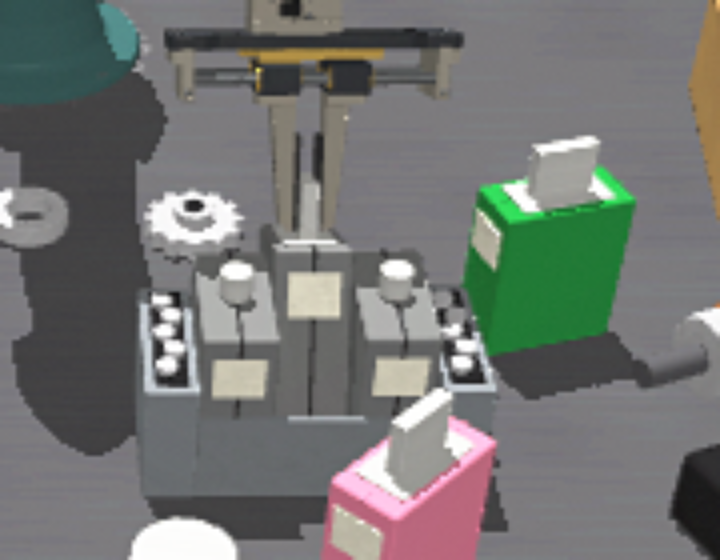

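The picture shows the case tipped forward between the two knob cases, which are still standing at crop (238,310) and (398,310). I'll check the tilt from depth before drawing it out.

```bash
cat >> h.py <<'E'
def tilt():
    _,d=viewer.read_camera("scene");C=cloud("scene",d);P=C[d>0]
    m=(abs(P[:,1]-CY)<.018)&(P[:,2]>.075)&(P[:,2]<.12)&(P[:,0]>.5)&(P[:,0]<.64);Q=P[m]
    a,b=np.polyfit(Q[:,2],Q[:,0],1);r=abs(Q[:,0]-a*Q[:,2]-b);Q=Q[r<.004];a,b=np.polyfit(Q[:,2],Q[:,0],1)
    print("tilt",round(np.degrees(np.arctan(-a)),1),len(Q),"x at z.1",round(a*.1+b,4))
E
python3 - <<'E'
from h import *
tilt()
E
```

```text
tilt 21.4 208 x at z.1 0.5856
```

```bash
python3 - <<'E'
from h import *
for deg in (28,31):
    p,R=pose(foot0(.0045,.0005),YAW,np.radians(deg)); env.movel(p,R,rate=.06); st(deg)
tilt(); env.pause(.2)
# plan: (dx,dz,deg)
for a in ((.0,.03,31),(-.05,.05,29),(-.09,.08,26),(-.1,.16,10),(-.1,.2,0)):
    q=solver.inverse_kinematics(*pose(foot0(*a[:2]),YAW,np.radians(a[2])));print(a,None if q is None else np.round(q,2))
E
```

```text
28 9.14 p [0.505  0.1979 0.1403] F [ 0.3 -0.6 -5.6] M [0.05 1.23 0.  ] w 0.0115 g 60.0 q [ 0.1   0.34 -0.78  2.23  1.2   0.54 -0.05]
31 9.43 p [0.4982 0.1981 0.1396] F [-0.3 -0.4 -6.6] M [0.02 1.35 0.03] w 0.0114 g 60.0 q [ 0.04  0.32 -0.75  2.28  1.34  0.53 -0.22]
tilt 29.2 219 x at z.1 0.58
(0.0, 0.03, 31) [ 0.09  0.25 -0.79  2.27  1.18  0.53 -0.07]
(-0.05, 0.05, 29) [ 0.15  0.13 -0.87  2.3   0.93  0.53  0.12]
(-0.09, 0.08, 26) [ 0.26 -0.   -0.95  2.29  0.54  0.56  0.47]
(-0.1, 0.16, 10) [ 0.53  0.12 -1.13  1.96  0.24  1.    0.88]
(-0.1, 0.2, 0) [ 0.39  0.26 -1.01  1.76  0.23  1.25  0.91]
```

```bash
python3 - <<'E'
from h import *
for a in ((.002,.03,31),(-.05,.05,29),(-.09,.08,26),(-.1,.16,10),(-.1,.2,0)):
    p,R=pose(foot0(*a[:2]),YAW,np.radians(a[2])); env.movel(p,R,rate=.1); st(a)
ty=np.radians(7.5)
p,R=pose(foot0(x=.531,y=-.213,yaw=ty,z=.10),ty,0)
env.movel(p,R,rate=.12); env.pause(.3); st("over tray")
shot("scene","tray",(150,80,330,240),3.7); shot("top","traytop")
E
```

```text
(0.002, 0.03, 31) 10.13 p [0.4953 0.1973 0.1689] F [-0.7  0.9 -6.9] M [-0.02  1.44 -0.02] w 0.0115 g 60.0 q [ 0.1   0.26 -0.79  2.27  1.18  0.53 -0.07]
(-0.05, 0.05, 29) 10.8 p [0.448  0.1969 0.1893] F [-0.7 -0.2 -7.4] M [0.03 1.26 0.06] w 0.0117 g 60.0 q [ 0.16  0.14 -0.88  2.3   0.93  0.53  0.12]
(-0.09, 0.08, 26) 11.4 p [0.4151 0.1964 0.22  ] F [-0.8 -0.  -6.1] M [0.   1.17 0.  ] w 0.0116 g 60.0 q [ 0.27  0.   -0.96  2.29  0.55  0.56  0.47]
(-0.1, 0.16, 10) 12.38 p [0.4414 0.197  0.2966] F [-0.6 -0.1 -7.3] M [0.02 0.37 0.01] w 0.0114 g 60.0 q [ 0.33  0.08 -0.9   1.97  0.19  0.99  0.92]
(-0.1, 0.2, 0) 12.93 p [0.4637 0.1976 0.33  ] F [-0.8 -0.1 -6.3] M [ 0.08 -0.07  0.03] w 0.0116 g 60.0 q [ 0.3   0.22 -0.89  1.76  0.18  1.24  0.95]
over tray 16.95 p [ 0.531  -0.213   0.2251] F [ 0.8  0.  -6.1] M [ 0.07 -0.17  0.06] w 0.0115 g 60.0 q [ 0.83  0.41 -0.65  1.75  0.28  1.07  1.78]
```

View pics/tray.png

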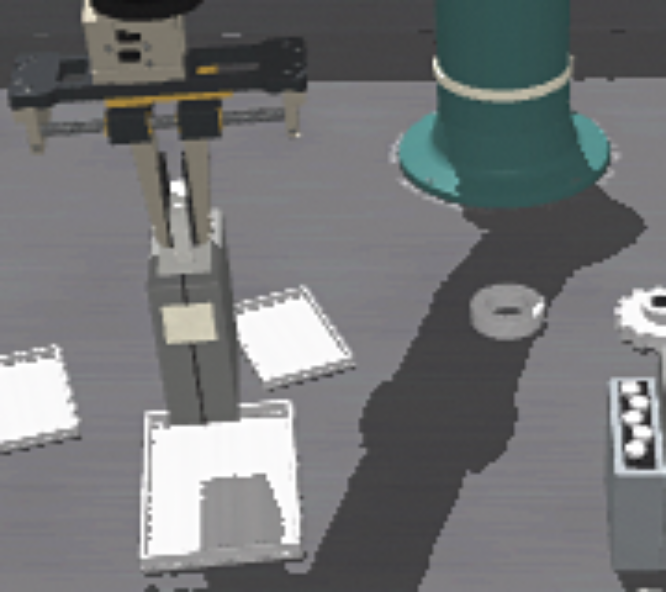

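View pics/traytop.png

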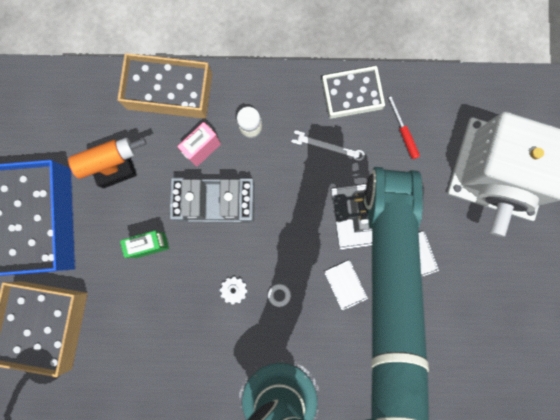

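The case hangs upright over the largest tray at crop (195,340), and the knob cases still stand at (190,198) and (228,198) in the top picture. I'll lower it under force watch.

```bash
python3 - <<'E'
from h import *
p=env.sense()["ee_pos"].copy(); p[:]=[.531,-.213,.004+H]
env.movel(p+[0,0,.008],rate=.08); env.pause(.2); f0=st("near")["wrist_force"][2]
for dz in np.arange(.0065,-.0045,-.0015):
    env.movel(p+[0,0,dz],rate=.02); env.pause(.1); f=env.sense()["wrist_force"][2]
    if f-f0>5: break
st("touch %.4f"%dz)
effector.grasp(3); env.pause(.3); st("soft")
effector.release(); env.pause(.3); st("open")
env.movel(p+[0,0,.13],rate=.15); env.pause(.3); st("up")
for c in("scene","top"): shot(c,"end_"+c)
print([(np.round(r["at"],3).tolist(),round(r["score"],2)) for r in tip_of("scene","case")])
_,d=viewer.read_camera("scene");P=cloud("scene",d)[d>0]
m=(abs(P[:,0]-.531)<.08)&(abs(P[:,1]+.213)<.05);m&=(P[:,2]>.115)&(P[:,2]<.135);Q=P[m]
print("top z",Q[:,2].mean(),np.percentile(Q,[2,98],axis=0).round(3).tolist())
a=np.hstack([cv2.imread("pics/end_scene.png")[80:280,130:430],cv2.imread("pics/end_top.png")[140:280,150:450][:,:].copy().repeat(1,0) if 0 else cv2.imread("pics/end_top.png")[110:310,150:400]])
cv2.imwrite("pics/end.png",cv2.resize(a,None,fx=1.45,fy=1.45))
E
```

```text
near 18.5 p [ 0.5312 -0.2131  0.1375] F [ 0.5  0.1 -6.7] M [ 0.1  -0.14 -0.  ] w 0.0115 g 60.0 q [ 0.79  0.51 -0.61  1.83  0.36  0.91  1.72]
touch -0.0010 20.6 p [ 0.5314 -0.2132  0.1297] F [-4.1  0.1  7.8] M [0.37 0.74 0.05] w 0.0116 g 60.0 q [ 0.79  0.52 -0.6   1.84  0.37  0.89  1.71]
soft 21.12 p [ 0.5312 -0.2131  0.1282] F [-2.6 -1.   4.5] M [ 0.06  0.41 -0.  ] w 0.0119 g 3.0 q [ 0.79  0.53 -0.6   1.84  0.37  0.89  1.71]
open 22.65 p [ 0.531 -0.213  0.128] F [0.  0.2 0.6] M [ 0.08 -0.13  0.01] w 0.0922 g 0.0 q [ 0.79  0.53 -0.6   1.84  0.37  0.89  1.71]
up 23.98 p [ 0.5308 -0.2129  0.2584] F [ 0.3  0.5 -0.1] M [ 0.1  -0.12 -0.02] w 0.0921 g 0.0 q [ 0.85  0.38 -0.67  1.72  0.26  1.13  1.81]
[([0.72, 0.242, 0.0], 0.85), ([0.434, 0.382, -0.001], 0.83), ([0.527, -0.214, 0.007], 0.58)]
top z 0.12384637678515843 [[0.486, -0.239, 0.116], [0.583, -0.186, 0.13]]
```

View pics/end.png

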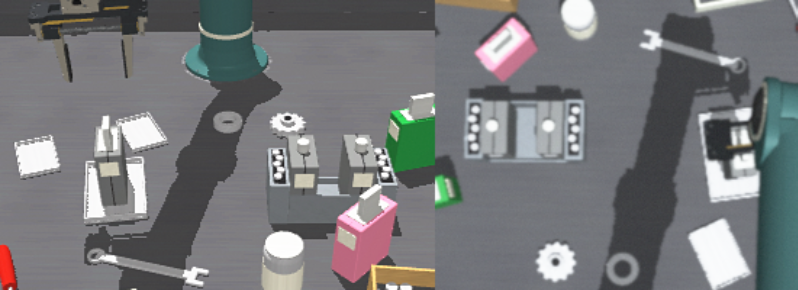

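The picture shows the case upright in the largest tray at (112,170), top at about 0.124 m as it should be. Both knob cases stand in the rack at (303,165) and (358,165), and the gripper is clear.

```bash
python3 -c "
from station import *
print(workorder.finish_job())"
```

```text
the job is handed in; nothing more can be done
None
```

I tipped the plate case about 29 degrees forward in the rack, drew it out over the lip and stood it upright in the largest tray with both knob cases left standing, then handed the job in at about 24 s of the 48 s allowed; no verdict came back.

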